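# Find the pop-bumper cap that rocks and click it home

### The job

One of the four orange pop-bumper caps on the playfield panel has not clicked home. With a fingertip, press lightly near the edge of one cap after another until you find the one that rocks, then press that cap firmly down in its middle until it sits fully home. The caps are brittle: press the sound ones only lightly, do not pull a cap up, and leave the other parts where they lie.

Things in the scene. Friction and masses are not known exactly. Their poses are not given: they have to be found in the camera images.
- cap_a: one of four identical orange pop-bumper caps (letters tell neither place nor which is loose): flat, round, 78 mm across, 16 mm thick, white star and red dot on top, on a white bumper fixed to the panel. Origin: centre of its top face, z up. Home, that face is 63 mm above the panel (165 mm above the bench). The one cap not clipped home stands about 4 mm higher, hard to see
- cap_b: another of the four caps, just like cap_a. A cap that is home gives less than 1.5 mm when its edge is pressed lightly (about 5 N). The caps are brittle: a hard push (over 25 N) cracks a sound one
- cap_c: another of the four caps, just like cap_a. Whichever cap is loose rocks: 1 to 2 N near its edge (some 28 mm out from the centre) tips that side 3 to 5 mm down from where it stood, until it bottoms on the rim of its bumper; let go, it swings back level. Held down, it stays tipped by 0.12 to 0.18 rad, a sound cap by under 0.03. Pressing harder at the edge hardly moves it further
- cap_d: another of the four caps, just like cap_a. Pressed in the middle, whichever cap is loose slides down its 4 mm under about 10 N (up to 15 N some way off the middle), then bottoms firmly; about 20 N is plenty. It stays down
- panel: upper playfield panel, plywood 300 x 380 x 12 mm on two timber rails, fixed; top face 102 mm above the bench. Origin on the bench under its centre. The four bumpers stand on it in a square, 125 mm between centres (62.5 mm either way from the panel centre along its x and y). Four posts 22 mm tall (27 mm with screw heads) stand at its corners.
- pinball: chrome steel ball, 27 mm, lying in the open kick-out hole in the middle of the panel, between the four bumpers; bystander, its origin turns with it
- bat_1: red plastic flipper bat, 72 mm long, 23 mm wide, 18 mm thick, lying on the panel (its left end strip) with its 9.6 mm steel shaft standing up, top 76 mm above the panel. Origin under the shaft; bat points to its +x. Bystander
- bat_2: a second such flipper bat on the bench at the left, shaft up; bystander
- spinner: yellow spinner target, 50 x 36 mm, 4 mm thick, with a steel axle wire, lying on the panel (its right end strip), about 12 mm high; bystander
- plunger: plunger rod with black rubber tip and black knob, 190 mm long, 22 mm high, lying along its x on the bench at the right; bystander
- screwdriver: screwdriver lying on the bench at the left; bystander

How it is judged:
By the outcome, as a careful person would: the job done as asked, in the order asked, and still so for the second after the job is handed in, with the robot touching nothing.
It also fails if it takes over 48 s, if anything falls off the work surface, if the arm or the gripper's body presses on something with over 40 N, if the wrist force passes 120 N, or if a joint passes its speed limit or range.

### The arm

A 6-joint arm with a two-finger parallel gripper is mounted at the origin on the work surface. World frame = base frame: x ahead of the robot, y to its left, z up, the work surface at z = 0. Lengths are in m, angles in degrees, forces in N, time in s.
With the tool pointing down it reaches from about 0.4 to 0.825 m from the base axis. Payload 7 kg.
Tool frame: the origin (TCP) lies at the very end of the fingers, on their centre line; the grasp point (between the pads) lies 19 mm behind it (ctrl.grip_point_offset is the distance from the TCP to the grasp point, in m); x points along the fingers, z is the direction in which the jaws open and shut, and the axes are right-handed (so a half turn about x gives the same grasp; the last joint's range is limited). The gripper opens to 88 mm and grips with 3 to 60 N. Pads are 19 mm wide; open, the fingers measure 130 mm over their backs; the gripper's body (78 mm by 193 mm) begins 47 mm behind the grasp point.
Start: joints at [82.798, 20.546, 0.682, 0, -70.136, -16.507], TCP at [0.271, 0.618, 0.227] pointing down, gripper open.
Joint ranges: [-176.03, 176.03], [-82.01, 121.73], [-58.28, 71.71], [-173.87, 95.51], [-174.79, -0.11], [-173.66, 173.66]. Speed limits (degrees/s): [136.94, 136.94, 172.46, 180, 180, 180].

### API

Orientations are given as [roll, pitch, yaw] about the fixed x, y, z axes, in that order (R = Rz(yaw) Ry(pitch) Rx(roll)).
In Python, from plant import get_obs, snapshot, calibration, close_job, ctrl gives the robot as it stands.
- The arm moves only by the tool move_arm, never from a script. Its argument "commands" is a list that holds one entry, the list of rows, each a list of 4 numbers: the shift along the tool's x, y, z in cm, then the turn about the tool's x in rad. In form: [[[dx, dy, dz, spin], ...]]. A call has 1 to 8 rows; each row shifts and turns the commanded pose from where the row before left it, along the tool's axes as they then stand; what a row does not reach is not made up. A row lasts 1/10 s, in which the tool goes at most 50 mm and 8.59 degrees, less where a joint would pass 70% of its speed; a pose out of reach is approached as far as the arm can. A call with a gripper value outside its range is refused whole. "jaw" is the finger opening in cm, from 0 to 8.76, set as the call begins (left out, the last holds). The fingers move at their own pace and stop on an object; the grip force is fixed at half the most. Time passes only in rows, so rows that do not move let the fingers close. It gives the time, the measured TCP pose, the force and the opening at its end, in the units of the state.
- get_obs(): the state, without advancing time (a new reading comes with each control period).
- snapshot(name): name is "scene" or "top" or "wrist"; returns (picture, depth): 480x640x3 uint8, red, green, blue; 480x640 float32, m along the optical axis (not along the pixel's ray), 0 where there is no reading.
- calibration(name): a dict with "mtx" (3x3 intrinsics, pixels), "T" (4x4, takes a point from camera to world coordinates); the wrist camera has in their place "tool_from_camera" (4x4, takes a point from camera to tool coordinates, whose origin is the TCP and whose axes are the tool frame's). Camera axes: x right, y up, looking along -z (the intrinsics and any distortion apply to the point x, -y, -z); pixel columns grow to the right and rows downward; lengths in m; the calibration is good to about 2 mm. A picture is of the moment at which its call begins: read the wrist's pose just before it. calibration takes no time and is no camera call.
- close_job(): hands the job in, once; it reports no verdict.
The state is a dict: "clock": time; "joint_pos": joint angles; "qvel": joint speeds; "tau": joint torques, N m; "tool_pos": TCP position; "orientation": TCP orientation; "force": force on the tool from outside, world axes, zero at the start; "moment": the same for the moment, N m; "opening": finger opening in m.
Only numpy, scipy, OpenCV 4.12 (cv2) and the standard library are available. Lean on these libraries where they do the work, as an engineer would, in place of code of your own. Each camera call takes 0.05 s, during which the arm holds its last target. There are 200 camera calls.

## Working session

There is one attempt and no reset: what is moved stays moved. The work goes in short steps, Python scripts to look and compute and a tool call to move; the robot and the scene stay as the last step left them, time stands still between calls to the robot, and variables do not carry over. Pictures are saved under pics/ and viewed, about 8 in all and at most 12, crops included, and the job is handed in when it is done.

Besides the shell and the picture viewer there is one more tool, called after "Call:" as name(argument=value, ...) on one line, values as JSON. move_arm: Moves the arm, as the interface text tells. Its arguments: {"type":"object","properties":{"commands":{"type":"array"},"jaw":{"type":"number"}},"required":["commands"]}

```bash
mkdir -p pics; ls
python3 - <<'E'
from plant import *
import cv2,numpy as np
print(get_obs())
for n in("top","scene"):
    p,d=snapshot(n); np.savez(f"pics/{n}.npz",p=p,d=d); cv2.imwrite(f"pics/{n}1.png",p[...,::-1]); print(n,calibration(n))
print(calibration("wrist"))
E
```

```text
pics
{'clock': 0.0, 'joint_pos': array([ 8.27973430e+01,  2.05898013e+01,  6.34908062e-01, -1.79502008e-02,
       -7.01365122e+01, -1.65063307e+01]), 'qvel': array([-0.04275185,  0.02266234,  0.07511359, -0.00011553,  0.04269738,
       -0.05640791]), 'tau': array([-1.33876292e-03, -5.82723141e+01,  2.93048537e+01,  6.99690789e+00,
        6.72890237e-03, -1.82873127e-04]), 'tool_pos': array([0.27126001, 0.61757325, 0.22565658]), 'orientation': array([   6.04794511,   89.90704946, -107.66715511]), 'force': array([ 0.31409818,  0.25335431, -0.05201238]), 'moment': array([-0.01337522,  0.01910588, -0.03899014]), 'opening': 0.08735731257815908}
top {'mtx': array([[440.15674779,   0.        , 317.0005086 ],
       [  0.        , 440.15674779, 251.02465675],
       [  0.        ,   0.        ,   1.        ]]), 'T': array([[-0.02115309,  0.98490692, -0.1717874 ,  0.2690985 ],
       [-0.99977477, -0.02054248,  0.00533157,  0.01673334],
       [ 0.00172216,  0.17186149,  0.98511962,  1.4681205 ],
       [ 0.        ,  0.        ,  0.        ,  1.        ]])}
scene {'mtx': array([[444.81692
[... 213 characters left out ...]
0.95738761,  0.19746233, -0.21075483, -0.23716172],
       [-0.01008655,  0.7521612 ,  0.65890195,  0.85283356],
       [ 0.        ,  0.        ,  0.        ,  1.        ]])}
{'mtx': array([[393.61479379,   0.        , 317.00300162],
       [  0.        , 393.61479379, 234.68626501],
       [  0.        ,   0.        ,   1.        ]]), 'tool_from_camera': array([[-2.39725933e-04,  3.01599131e-01, -9.53434794e-01,
        -1.58443673e-01],
       [ 1.37358389e-03,  9.53434021e-01,  3.01598542e-01,
         8.29743298e-02],
       [ 9.99999028e-01, -1.23732168e-03, -6.42834568e-04,
        -9.54375779e-04],
       [ 0.00000000e+00,  0.00000000e+00,  0.00000000e+00,
         1.00000000e+00]])}
```

View pics/top1.png

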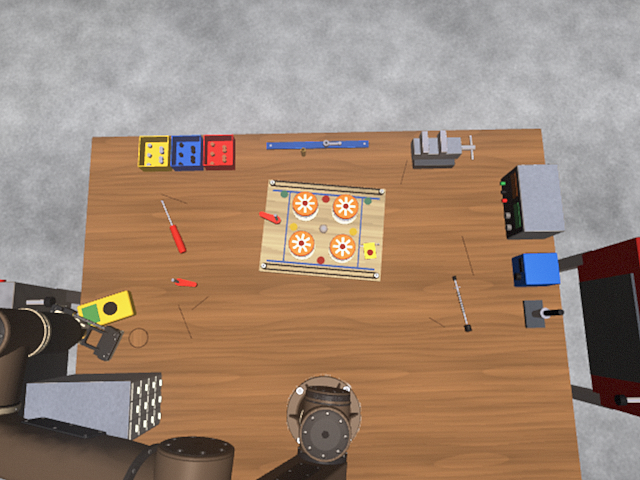

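```bash
cat > h.py <<'E'
from plant import *
import cv2,numpy as np
from scipy.spatial.transform import Rotation as R
def world(name,p,d,T):
    K=calibration(name)["mtx"]; v,u=np.mgrid[:480,:640]
    P=np.stack([(u-K[0,2])/K[0,0]*d,-(v-K[1,2])/K[1,1]*d,-d],-1)
    return P@T[:3,:3].T+T[:3,3]
def tool(o):
    T=np.eye(4);T[:3,:3]=R.from_euler('xyz',o['orientation'],degrees=True).as_matrix();T[:3,3]=o['tool_pos'];return T
E
python3 - <<'E'
from h import *
z=np.load("pics/top.npz");p,d=z['p'],z['d']
W=world("top",p,d,calibration("top")["T"])
h=cv2.cvtColor(p,cv2.COLOR_RGB2HSV)
m=((h[...,0]>5)&(h[...,0]<20)&(h[...,1]>150)&(W[...,2]>.15)&(W[...,2]<.185)).astype(np.uint8)
n,l,s,c=cv2.connectedComponentsWithStats(m)
for i in range(1,n):
    if s[i,4]>100:
        q=W[l==i]; e=cv2.minEnclosingCircle(q[:,:2].astype(np.float32)); print(c[i],s[i],np.median(q,0),e)
o=get_obs();print(tool(o))
E
```

```text
[305.024 203.8  ] [293 192  25  24 250] [0.64171101 0.04021335 0.16410525] ((0.6464498043060303, 0.04448622465133667), 0.03848821669816971)
[345.43873518 207.19762846] [333 195  25  24 253] [ 0.62621272 -0.08089701  0.16826187] ((0.6327322125434875, -0.07996547222137451), 0.037909504026174545)
[301.17624521 243.48275862] [289 231  25  25 261] [0.51908601 0.05688407 0.16415722] ((0.5226042866706848, 0.057009000331163406), 0.03794332966208458)
[342.08  246.968] [330 235  25  24 250] [ 0.50422705 -0.06445342  0.16386677] ((0.509711503982544, -0.06675267219543457), 0.03786785155534744)
[[-4.60184683e-04  9.15583676e-01 -4.02127244e-01  2.71240336e-01]
 [-1.34712685e-03 -4.02127490e-01 -9.15582693e-01  6.17636380e-01]
 [-9.99998987e-01  1.20379278e-04  1.41846027e-03  2.25760178e-01]
 [ 0.00000000e+00  0.00000000e+00  0.00000000e+00  1.00000000e+00]]
```

The top view shows the four caps at (305,204), (345,207), (301,243) and (342,247). The far-right one, near (0.633, -0.080), reads about 4 mm higher in depth, so I'll probe it first. I'm closing the jaws and moving above it.

Call:
move_arm(commands=[[[0,3.06,2.47,0],[0,3.06,2.47,0],[0,3.06,2.47,0],[0,3.06,2.47,0],[0,3.06,2.47,0],[0,3.06,2.47,0],[0,3.06,2.47,0],[0,3.06,2.47,0]]], jaw=0)

```text
clock: 0.9
tool_pos: [0.4164, 0.337, 0.2264]
orientation: [-31.4, 90.0, -145.1]
force: [0.2, 0.1, 0.5]
opening: 0.0296
```

Call:
move_arm(commands=[[[0,3.06,2.47,0],[0,3.06,2.47,0],[0,3.06,2.47,0],[0,3.06,2.47,0],[0,3.06,2.47,0],[0,3.06,2.47,0],[0,3.06,2.47,0],[0,3.06,2.47,0]]])

```text
clock: 1.7
tool_pos: [0.5611, 0.0577, 0.2264]
orientation: [-64.5, 90.0, -178.2]
force: [0.5, 1.3, 0.4]
opening: 0.0004
```

Call:
move_arm(commands=[[[0,3.06,2.47,0],[0,3.06,2.47,-0.1],[0,0,0,-0.1],[0,0,0,-0.11],[0,0,0,0],[0,0,0,0]]])

```text
clock: 2.3
tool_pos: [0.5967, -0.0105, 0.2263]
orientation: [-77.6, 90.0, -173.8]
force: [0.3, 0.1, -0.6]
opening: 0.0006
```

Run:
```python
from h import *
o=get_obs();T=tool(o)@calibration("wrist")["tool_from_camera"];p,d=snapshot("wrist");np.savez("pics/w1.npz",p=p,d=d,T=T)
cv2.imwrite("pics/w1.png",p[...,::-1]);print(o['clock'],tool(o),o['force'],o['opening'])
W=world("wrist",p,d,T)
h=cv2.cvtColor(p,cv2.COLOR_RGB2HSV)
m=((h[...,0]>5)&(h[...,0]<20)&(h[...,1]>150)&(W[...,2]>.158)&(W[...,2]<.178)).astype(np.uint8)
n,l,s,c=cv2.connectedComponentsWithStats(m)
for i in range(1,n):
    if s[i,4]>300:
        q=W[l==i]; e=cv2.minEnclosingCircle(q[:,:2].astype(np.float32)); print(c[i],s[i],np.median(q,0),q[:,2].std(),e)
```

```text
2.3 [[-5.72778267e-04  9.94282904e-01 -1.06776305e-01  5.96742310e-01]
 [-6.27195318e-05 -1.06776358e-01 -9.94283061e-01 -1.05266425e-02]
 [-9.99999834e-01 -5.62806769e-04  1.23520135e-04  2.26269672e-01]
 [ 0.00000000e+00  0.00000000e+00  0.00000000e+00  1.00000000e+00]] [ 0.34695362  0.0658229  -0.62517774] 0.00059689547364673
[212.96948653 174.82270623] [ 144  109  137  136 9504] [0.65367525 0.04003735 0.16514761] 0.0008646785027892343 ((0.6480016112327576, 0.044107116758823395), 0.03883758932352066)
[433.22125506 175.64969636] [ 364  109  140  138 9880] [ 0.64112017 -0.07660443  0.16972889] 0.0009236782813749762 ((0.6352330446243286, -0.07957162708044052), 0.03883032500743866)
```

View pics/w1.png

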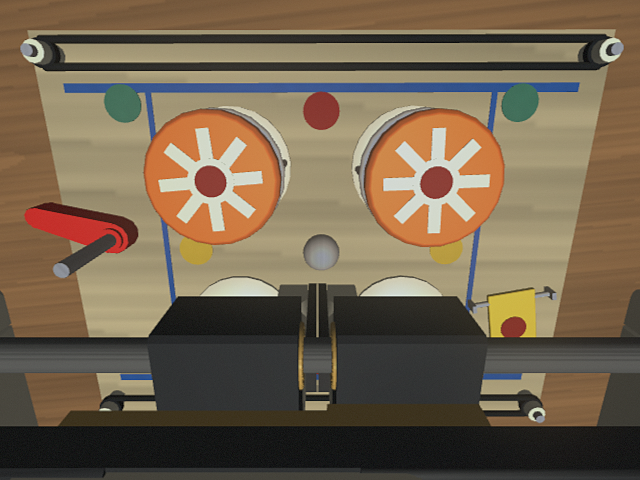

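The wrist view shows the far caps at (213,175) and (433,176), the ball at (321,252), and the shut fingertips at about (318,310). The right cap again reads about 4.6 mm higher. I'm moving over its far edge.

Call:
move_arm(commands=[[[0,2.63,2.15,0],[0,2.63,2.15,0],[0,2.63,2.15,0],[2.0,0,0,0],[2.0,0,0,0],[0.7,0,0,0],[0,0,0,0],[0,0,0,0]]])

```text
clock: 3.15
tool_pos: [0.6692, -0.0825, 0.1806]
orientation: [82.6, 89.9, -13.3]
force: [0.3, -0.2, 0.1]
opening: 0.0004
```

Call:
move_arm(commands=[[[0.4,0,0,0],[0.4,0,0,0],[0.1,0,0,0],[0.1,0,0,0],[0.1,0,0,0],[0,0,0,0],[0,0,0,0]]])

```text
clock: 3.85
tool_pos: [0.669, -0.0829, 0.1688]
orientation: [92.5, 90.0, -3.5]
force: [0.4, 0.3, 0.5]
opening: 0.0
```

Call:
move_arm(commands=[[[0.1,0,0,0],[0,0,0,0],[0,0,0,0]]])

```text
clock: 4.15
tool_pos: [0.669, -0.0829, 0.1677]
orientation: [89.2, 90.0, -6.8]
force: [1.4, 0.4, 1.8]
opening: 0.0006
```

Call:
move_arm(commands=[[[0.1,0,0,0],[0,0,0,0],[0,0,0,0]]])

```text
clock: 4.45
tool_pos: [0.6691, -0.0829, 0.1668]
orientation: [91.8, 90.0, -4.2]
force: [1.3, -1.0, 1.7]
opening: 0.0004
```

Call:
move_arm(commands=[[[0.1,0,0,0],[0,0,0,0],[0,0,0,0]]])

```text
clock: 4.75
tool_pos: [0.6691, -0.0829, 0.1658]
orientation: [89.9, 90.0, -6.0]
force: [3.0, -0.3, 2.6]
opening: 0.0002
```

Call:
move_arm(commands=[[[0.05,0,0,0],[0,0,0,0],[0,0,0,0]]])

```text
clock: 5.05
tool_pos: [0.6691, -0.0829, 0.1655]
orientation: [91.4, 89.9, -4.5]
force: [3.5, 0.2, 3.6]
opening: 0.0008
```

Run:
```python
from h import *
o=get_obs();T=tool(o)@calibration("wrist")["tool_from_camera"];p,d=snapshot("wrist")
cv2.imwrite("pics/w2.png",p[...,::-1]);print(o['clock'],o['tool_pos'],o['force'])
p,d=snapshot("scene");cv2.imwrite("pics/s2.png",cv2.resize(p[140:300,200:400,::-1],None,fx=4,fy=4-.2))
```

```text
5.05 [ 0.66914477 -0.08290654  0.16547248] [3.49323801 0.17087062 3.63076643]
```

View pics/s2.png

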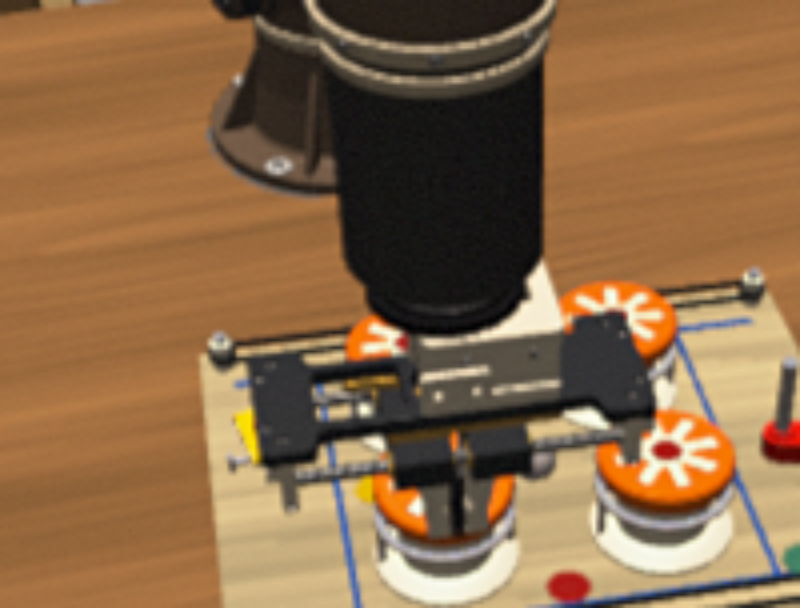

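The scene crop shows the fingertips on the far edge of the far-right cap, at about (455,520). I'll measure its tilt from the wrist depth.

```bash
cat >> h.py <<'E'
def tilt(cx,cy,r=.037):
    o=get_obs();T=tool(o)@calibration("wrist")["tool_from_camera"];p,d=snapshot("wrist")
    W=world("wrist",p,d,T);h=cv2.cvtColor(p,cv2.COLOR_RGB2HSV)
    m=(np.hypot(W[...,0]-cx,W[...,1]-cy)<r)&(abs(W[...,2]-.166)<.012)&(h[...,2]>120)&(d>0)
    q=W[m];A=np.c_[q[:,:2]-[cx,cy],np.ones(len(q))]
    for _ in range(3):
        s=np.linalg.lstsq(A,q[:,2],rcond=None)[0];k=abs(A@s-q[:,2])<.003;A,q=A[k],q[k]
    print(o['clock'],'n',len(q),'slope',s[:2],'|',np.hypot(*s[:2]),'z',s[2],o['tool_pos'],o['force'])
E
python3 -c "
from h import *
tilt(.6345,-.0796)"
```

```text
5.15 n 526 slope [-0.15934437 -0.00297422] | 0.15937212738290682 z 0.1705887457703791 [ 0.66918154 -0.08286071  0.16546289] [ 3.40950353 -0.11526116  4.49904293]
```

View pics/w2.png

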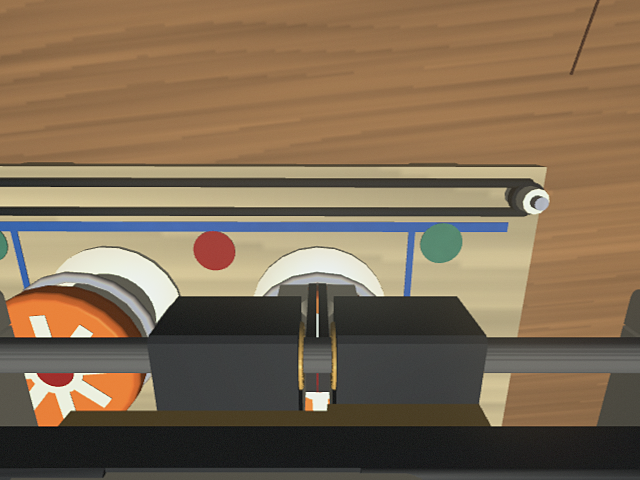

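In the wrist view the cap shows between the fingers, at about (317,400). Its top tips 0.159 rad toward the finger, which went down about 3 mm under roughly 4 N, so this is the loose cap. I'm lifting off and moving over its middle.

Call:
move_arm(commands=[[[-0.5,0,0,0],[-1.2,0,0,0],[0,-1.75,0,0],[0,-1.75,0,0],[0,0,0,0],[0.6,0,0,0],[0,0,0,0],[0,0,0,0]]])

```text
clock: 6.0
tool_pos: [0.6339, -0.0793, 0.1755]
orientation: [-77.7, 89.9, -173.7]
force: [0.3, -0.4, 0.5]
opening: 0.0004
```

```bash
python3 -c "
from h import *
tilt(.6345,-.0796)"
```

```text
6.0 n 8609 slope [-0.00657856 -0.00038652] | 0.006589900678641601 z 0.170123208153266 [ 0.63391931 -0.0793178   0.17545729] [ 0.26051857 -0.36296596  0.48446658]
```

The cap has swung back level (0.007 rad), with its top at 0.170. I'm pressing in the middle.

Call:
move_arm(commands=[[[0.3,0,0,0],[0.2,0,0,0],[0.1,0,0,0],[0.1,0,0,0],[0,0,0,0],[0,0,0,0]]])

```text
clock: 6.65
tool_pos: [0.634, -0.0793, 0.1699]
orientation: [74.2, 90.0, -21.8]
force: [-3.5, 0.1, 5.5]
opening: 0.0007
```

Call:
move_arm(commands=[[[0.1,0,0,0],[0.1,0,0,0],[0,0,0,0],[0,0,0,0]]])

```text
clock: 7.05
tool_pos: [0.634, -0.0793, 0.1685]
orientation: [79.5, 89.9, -16.4]
force: [-3.4, 0.8, 8.6]
opening: 0.0005
```

Call:
move_arm(commands=[[[0.1,0,0,0],[0,0,0,0],[0,0,0,0]]])

```text
clock: 7.35
tool_pos: [0.634, -0.0793, 0.1675]
orientation: [78.1, 89.9, -17.9]
force: [-3.6, 1.4, 9.2]
opening: 0.0001
```

Call:
move_arm(commands=[[[0.1,0,0,0],[0.1,0,0,0],[0,0,0,0],[0,0,0,0]]])

```text
clock: 7.75
tool_pos: [0.634, -0.0793, 0.1655]
orientation: [78.6, 89.9, -17.3]
force: [-3.6, 1.7, 8.4]
opening: 0.0007
```

Call:
move_arm(commands=[[[0.1,0,0,0],[0,0,0,0],[0,0,0,0]]])

```text
clock: 8.05
tool_pos: [0.634, -0.0793, 0.165]
orientation: [79.9, 89.9, -16.0]
force: [-4.9, 1.7, 11.7]
opening: 0.0004
```

Force is rising, so it's bottoming. I'll go on to about 20 N.

Call:
move_arm(commands=[[[0.1,0,0,0],[0,0,0,0],[0,0,0,0]]])

```text
clock: 8.35
tool_pos: [0.634, -0.0793, 0.1648]
orientation: [80.1, 89.9, -15.8]
force: [-7.4, 3.1, 16.8]
opening: 0.0005
```

Call:
move_arm(commands=[[[0.1,0,0,0],[0,0,0,0],[0,0,0,0]]])

```text
clock: 8.65
tool_pos: [0.6341, -0.0793, 0.1647]
orientation: [80.2, 89.9, -15.7]
force: [-9.3, 3.1, 20.9]
opening: 0.0005
```

Call:
move_arm(commands=[[[-0.3,0,0,0],[-0.5,0,0,0],[-2,0,0,0],[-3,0,0,0],[0,-3,-2.5,0],[0,-3,-2.5,0],[0,0,0,0],[0,0,0,0]]])

```text
clock: 9.45
tool_pos: [0.5793, -0.0227, 0.2195]
orientation: [104.3, 90.0, 8.4]
force: [-0.1, -0.9, -0.6]
opening: 0.0006
```

```bash
python3 -c "
from h import *
tilt(.6345,-.0796);tilt(.6475,.0443)
p,d=snapshot('wrist');cv2.imwrite('pics/w3.png',p[...,::-1])"
```

```text
9.45 n 15201 slope [ 0.00130059 -0.00178077] | 0.0022051476890142395 z 0.16497965988620467 [ 0.57930621 -0.02270623  0.219498  ] [-0.05860326 -0.85870065 -0.59927171]
9.5 n 15270 slope [0.00045293 0.000824  ] | 0.0009402732045692557 z 0.16539925897544117 [ 0.57970423 -0.02313738  0.21925803] [0.04545585 0.26832812 0.85907154]
```

View pics/w3.png

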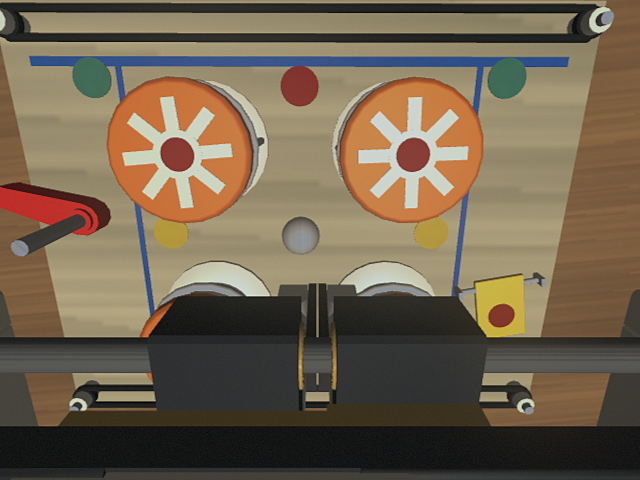

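The view shows the pressed cap at (412,150) level with its neighbour at (180,150). The ball at (300,235), the bat and the spinner are where they were. I'm handing in.

```bash
python3 -c "
from plant import *
print(close_job())"
```

```text
the job is handed in; nothing more can be done
None
```

The loose cap was the far-right one, near (0.634, -0.080). I pressed it home and handed the job in at about 9.6 s.

- **Finding it:** Before any touch, depth images from two cameras showed this cap about 4 mm higher than the others, so I probed it first. Pressed at its edge with about 4 N, that side went down about 3 mm and the cap tipped 0.159 rad. Let go, it swung back level. I did not touch the three sound caps.
- **Pressing it home:** In the middle, it slid down under 8–9 N and bottomed firmly. I took the press to 20.9 N vertically (about 23 N in all).
- **Last checks:** Its top is now at 0.1650 m, tilted 0.002 rad. The far-left cap reads 0.1654 m. The ball, the bat on the panel and the spinner look undisturbed, and the gripper is clear of everything.
- **Not fully checked:** The tilt reading came from only 526 depth points, seen between the fingers, but it agrees with how far the finger went down. The sideways force rose to about 9 N during the middle press. I did not find out why, and the cap ended level. The last picture did not cover the objects on the bench, but the arm never went near them at low height.

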